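# Push the kit box down the kitting lane

## Robot

A 6-joint arm with a two-finger parallel gripper is mounted at the origin on a cart in front of the work surface, level with it; the furniture and walls round the work are solid. World frame = base frame: x ahead of the robot, y to its left, z up, the work surface at z = 0. Lengths are in m, angles in rad, forces in N, time in s.
With the tool pointing down it reaches from about 0.25 to 0.775 m from the base axis. Payload 4 kg.
Tool frame: the origin (TCP) lies at the very end of the fingers, on their centre line; the grasp point (between the pads) lies 19 mm behind it (robot.hold_point_z is the distance from the TCP to the grasp point, in m); z points along the fingers, y is the line along which they close (so a half turn about z gives the same grasp; the last joint's range is limited). The gripper opens to 94 mm and grips with 3 to 60 N. Pads are 16 mm wide; open, the fingers measure 119 mm over their backs; the gripper's body (75 mm by 177 mm) begins 78 mm behind the grasp point.
Start: joints at [1.234, 0.087, 1.371, -0, 1.684, -0.103], TCP at [0.127, 0.535, 0.206] pointing down, gripper open.
Joint ranges: [-3.1, 3.1], [-0.76, 2.03], [0.27, 2.55], [-1.08, 4.22], [0.17, 2.65], [-2.57, 2.57]. Speed limits (rad/s): [2.79, 2.79, 3.14, 3.14, 3.14, 3.14].

## Interface

Orientations are given as [roll, pitch, yaw] about the fixed x, y, z axes, in that order (R = Rz(yaw) Ry(pitch) Rx(roll)).
In Python, from bench import robot gives the robot as it stands.
- The arm moves only by the tool carry_out, never from a script. Its argument "steps" is a list of rows, each a list of 3 entries, a list of its own where there are three numbers: the shift along the tool's x, y, z in m, then the turn about the tool's z in units of 10 degrees (1.0 is 10 degrees), then the closure, from -1 (fully open) to 1 (shut). In form: [[[tx, ty, tz], roll, jaw], ...]. A call has 1 to 10 rows; each row is the pose to reach, as a shift and turn from the pose commanded when the call began, along the tool's axes at that moment; what a row does not reach only later rows make up. A row lasts 1/8 s, in which the tool goes at most 62.5 mm and 10.7 degrees, less where a joint would pass 70% of its speed; a pose out of reach is approached as far as the arm can. A call with a gripper value outside its range is refused whole. The fingers move at their own pace and stop on an object; the grip force is fixed at half the most. Time passes only in rows, so rows that repeat a pose let the fingers close. It gives the time, the measured TCP pose, the force, the opening and the grip force at its end, in the units of the state.
- robot.get_obs(): the state, without advancing time (a new reading comes with each control period).
- robot.snapshot(name): name is "side" or "top"; returns a dict with "image" (480x640x3 uint8, red, green, blue), "z_map" (480x640 float32, m along the optical axis (not along the pixel's ray), 0 where there is no reading), "mtx" (3x3 intrinsics, pixels), "R" (3x3) and "t" (3): a world point X has camera coordinates R X + t. Camera axes: x right, y down, z forward; pixel columns grow to the right and rows downward; lengths in m; the calibration is good to about 2 mm. A picture is of the moment at which its call begins.
- robot.close_job(): hands the job in; it is judged then, once.
The state is a dict: "time": time; "joint_positions": joint angles; "qvel": joint speeds; "joint_torque": joint torques, N m; "tool_pos": TCP position; "ee_rot": TCP orientation; "wrist_force": force on the tool from outside, world axes, zero at the start; "wrist_torque": the same for the moment, N m; "width": finger opening in m; "finger_force": force on a finger pad.
Only numpy, scipy, OpenCV 4.12 (cv2) and the standard library are available. Lean on these libraries where they do the work, as an engineer would, in place of code of your own. Each camera call takes 0.05 s, during which the arm holds its last target. There are 200 camera calls.

## Task

Push the blue kit box along the kitting lane, between the two guide rails, until the whole box stands square inside the yellow-bordered bay at the far end. Straighten and centre it first if need be: neither the box nor the robot may touch either rail. Push it gently with the fingers only, never gripping, lifting or tipping it, and leave the other things on the bench alone.

Things in the scene. Friction and masses are not known exactly. Their poses are not given: they have to be found in the camera images.
- lane: Kitting lane fixed to the bench: flat grey deck 6 mm thick, 200 mm wide, 315 mm long (x = -165 to +150 mm). Origin on the bench on its centreline; x runs down the lane, away from the robot, y left, z up. Before x = -30 mm it is an open apron; rails stand from x = -30 to +150 mm and leave a lane 88 mm wide (y = -44 to +44 mm). No stop at the far end.
- bay_centre (a point): Centre of the yellow-bordered bay on the deck's top (lane x = 80 mm, y = 0, z = 6 mm), axes as the lane's. The bay is 104 mm long (x) and spans the lane's width; the 80 mm box fits in it with 12 mm before and behind.
- rail_left: Left guide rail, fixed to the deck: aluminium with a black top strip, 10 mm wide, rising 16 mm above the deck (22 mm above the bench), inner face at lane y = +44 mm; three small feet outside it reach y = +67 mm. Its origin and axes are those of the lane.
- rail_right: Right guide rail, the mirror image: inner face at lane y = -44 mm. Its origin and axes are those of the lane.
- kit_box: Blue open plastic box, 80 mm long (x), 64 mm wide (y), walls 45 mm high, 0.3 to 0.7 kg; foam and three fittings fixed in it reach 60 mm above its underside. White label on the end facing the robot. Starts on the apron about 100 mm before the lane's origin, up to 26 mm off centre and 0.22 rad askew. Origin: centre of underside, x towards its far end. Pushed at mid height it slides and does not tip.
- oil_bottle: Cream oil bottle with red spout, 43 mm wide, 136 mm high, standing left of the lane (about 150 mm from the centreline); origin at its underside
- battery: Red and white battery, 15 mm wide, 50 mm high, standing right of the lane (about 145 mm from the centreline); origin at its underside
- black_tape: Roll of black tape lying right of the lane, 64 mm wide, 19 mm high; origin at its underside
- parts_tray: Round steel parts tray, 95 mm wide, 22 mm high, to the right on the bench; origin at its underside
- hex_fitting: White hex fitting standing on the bench to the right of the lane, before the valve, 34 mm wide, 82 mm high; origin at its underside

How it is judged:
At the end, for the whole second after the job is handed in: The box stands flat and still on the deck in the bay: centre within 14 mm of the bay's centre along the lane and 12 mm across it, square to the lane within 0.12 rad (x of kit_box in the frame of bay_centre between -0.014 and 0.014 m and y of kit_box in the frame of bay_centre between -0.012 and 0.012 m and z of kit_box in the frame of bay_centre below 0.004 m and angle between the x axis of kit_box and the x axis of lane, either way round below 0.12 rad and angle between kit_box's own z axis and vertical below 0.05 rad and linear speed of kit_box below 0.01 m/s); the robot touches nothing.
It fails at once if a guide rail is touched, by the box, the robot or anything else (contact force between any of rail_left, rail_right and anything else above 0.3 N).
It fails at once if the box is lifted (more than 6 mm off the deck) or tipped (more than 0.15 rad) (z of kit_box in the frame of lane above 0.012 m or angle between kit_box's own z axis and vertical above 0.15 rad).
It fails at once if the box is gripped or pushed hard (more than 20 N from the fingers) (contact force between the fingers and kit_box above 20 N).
It fails at once if a bystander (oil bottle, battery, black tape, parts tray, hex fitting) is moved (more than 15 mm) or knocked over (distance of any of oil_bottle, battery, black_tape, parts_tray, hex_fitting from where it was at the start of the episode above 0.015 m or angle between any of oil_bottle, battery, black_tape, parts_tray, hex_fitting's own z axis and vertical above 0.3 rad).
It also fails if it takes over 58 s, if anything falls off the work surface, if the arm or the gripper's body presses on something with over 40 N, if the wrist force passes 120 N, or if a joint passes its speed limit or range.

## Working session

There is one attempt and no reset: what is moved stays moved. The work goes in short steps, Python scripts to look and compute and a tool call to move; the robot and the scene stay as the last step left them, time stands still between calls to the robot, and variables do not carry over. Pictures are saved under pics/ and viewed, at most 10 in all, crops included, and the job is handed in when it is done.

Besides the shell and the picture viewer there is one more tool, called after "Call:" by a JSON object that holds its "method" and its "body". carry_out: Moves the arm, as the interface text tells. Its arguments: {"type":"object","properties":{"steps":{"type":"array","items":{"type":"array"}}},"required":["steps"]}

```bash
mkdir -p pics; ls; python3 - <<'E'
from bench import robot
import cv2,numpy as np
o=robot.get_obs();print(o)
for n in("top","side"):
    s=robot.snapshot(n);cv2.imwrite(f"pics/{n}0.png",s["image"][:,:,::-1]);np.savez(f"{n}0.npz",**s)
    print(n,s["mtx"],s["R"],s["t"])
E
```

```text
pics
{'time': 0.0, 'joint_positions': array([ 1.23389064e+00,  8.78906462e-02,  1.37220321e+00,  2.35019618e-05,
        1.68360421e+00, -1.03095756e-01]), 'qvel': array([ 0.00046107, -0.00018088, -0.0001774 ,  0.00064079, -0.00067102,
       -0.00100817]), 'joint_torque': array([ 3.46288125e-04, -3.40178525e+01, -3.02430403e+01,  7.17255310e-02,
        3.29174171e-02, -1.71795073e-04]), 'tool_pos': array([0.12724284, 0.53452701, 0.20436525]), 'ee_rot': array([-3.13950082e+00, -2.39908918e-04,  2.90778509e+00]), 'wrist_force': array([ 0.35360498,  0.28109174, -0.1457511 ]), 'wrist_torque': array([0.00108415, 0.02704937, 0.01551303]), 'finger_force': 0.0, 'width': 0.09406633927323854}
top [[569.13362089   0.         311.90642146]
 [  0.         569.13362089 231.4943477 ]
 [  0.           0.           1.        ]] [[-2.78628372e-02 -9.99611605e-01 -5.48658260e-04]
 [-9.85196139e-01  2.75538956e-02 -1.69202102e-01]
 [ 1.69151502e-01 -4.17391462e-03 -9.85581223e-01]] [-0.10015135  0.61660752  1.21742719]
side [[476.12770539   0.         319.10082272]
 [  0.         476.12770539 232.78305422]
 [  0.           0.           1.        ]] [[ 0.99508896 -0.09628615  0.02295507]
 [-0.01983169 -0.42113553 -0.90678088]
 [ 0.09697764  0.90187241 -0.42097683]] [-0.64461751  0.01832784  0.94498777]
```

View pics/top0.png

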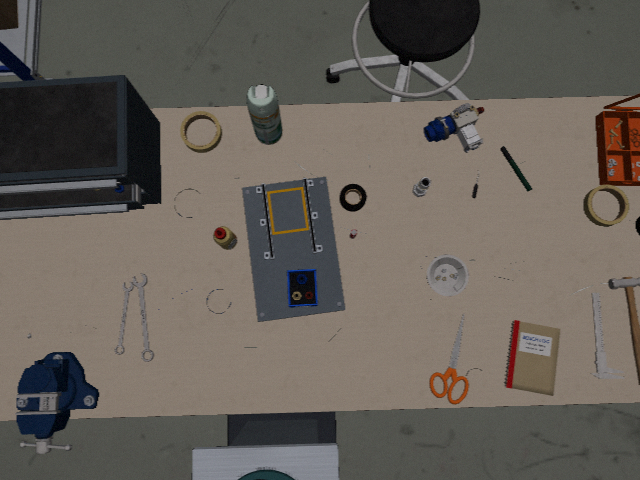

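View pics/side0.png

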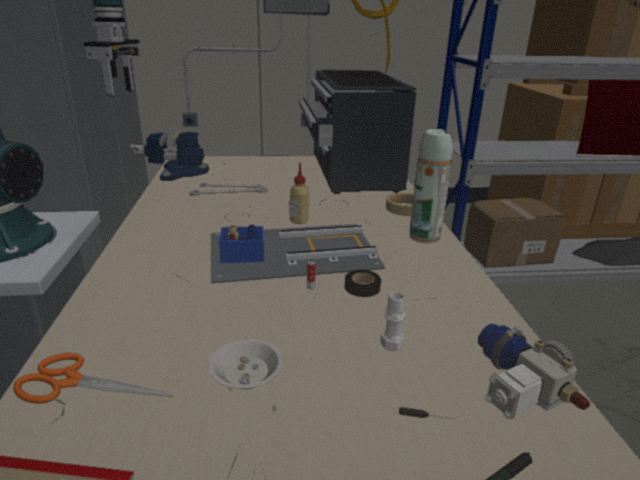

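The top view shows the deck with corners near (245,187), (326,178), (345,308) and (259,321), the yellow bay at (288,211), the box at (302,288) and the oil bottle at (224,237). The side view shows the box upright at (242,243), with the arm out of the way.

```bash
cat > h.py <<'E'
import cv2,numpy as np
from bench import robot
def cast(s,px,z):
    px=np.atleast_2d(np.asarray(px,float)); d=np.c_[px,np.ones(len(px))]@np.linalg.inv(s["mtx"]).T@s["R"]
    C=-s["R"].T@s["t"]; return (C+d*((z-C[2])/d[:,2])[:,None])[:,:2]
def rect(p):
    (c,wh,a)=cv2.minAreaRect(np.float32(p)*1000); b=cv2.boxPoints((c,wh,a))/1000
    e=[b[1]-b[0],b[2]-b[1]]; l=max(e,key=np.linalg.norm); l=l*np.sign(l[0])
    return np.array(c)/1000,np.array(sorted(wh)),np.arctan2(l[1],l[0])
def hsv(s): return cv2.cvtColor(np.ascontiguousarray(s["image"]),cv2.COLOR_RGB2HSV)
def heights(s):
    v,u=np.mgrid[:480,:640]; z=s["z_map"]
    P=np.dstack([u,v,np.ones_like(u)])@np.linalg.inv(s["mtx"]).T*z[...,None]
    return (P-s["t"])@s["R"]
def big(m):
    n,l,st,_=cv2.connectedComponentsWithStats(m.astype(np.uint8)); k=1+np.argmax(st[1:,4]); return l==k
def pts(m): v,u=np.nonzero(m); return np.c_[u,v]
def box(s,roi=None):
    h=hsv(s);P=heights(s)
    m=(h[...,0]>100)&(h[...,0]<130)&(h[...,1]>120)&(h[...,2]>50)
    w=P[...,:2]; m&=(w[...,0]>.2)&(w[...,0]<.75)&(abs(w[...,1])<.25)
    b=big(m); t=b&(P[...,2]>.044)&(P[...,2]<.06)
    return rect(cast(s,pts(t),.051)),t.sum(),b.sum(),np.median(P[...,2][t])
E
python3 - <<'E'
from h import *
s=dict(np.load("top0.npz")); print("cam",-s["R"].T@s["t"])
h=hsv(s); P=heights(s)
y=big((h[...,0]>15)&(h[...,0]<32)&(h[...,1]>140)&(h[...,2]>120)&(abs(np.mgrid[:480,:640][1]-290)<35)&(abs(np.mgrid[:480,:640][0]-211)<35))
print("bay",rect(cast(s,pts(y),.006)),y.sum(),np.median(P[...,2][y]))
img=s["image"].astype(int); v,u=np.mgrid[:480,:640]
d=(h[...,1]<60)&(h[...,2]<150)&(h[...,2]>60)&(u>230)&(u<360)&(v>165)&(v<330)
d=big(d); print("deck",rect(cast(s,pts(d),.006)),d.sum(),np.median(P[...,2][d]))
print("deckcorners",cast(s,cv2.boxPoints(cv2.minAreaRect(np.float32(pts(d)))),.006))
for zz,uu in (("L",(262,275)),("R",(300,317))):
    k=(h[...,2]<40)&(u>uu[0])&(u<uu[1])&(v>180)&(v<255); print("rail",zz,k.sum(),rect(cast(s,pts(k),.022)))
print("box",box(s))
for nm,px,z in (("bottle",(224,237),.1),("battery",(353,233),.05),("tape",(352,198),.019)): print(nm,cast(s,px,z))
c=cv2.resize(s["image"][165:330,230:365],None,fx=3.6,fy=3.6,interpolation=cv2.INTER_CUBIC); cv2.imwrite("pics/crop0.png",c[:,:,::-1])
E
```

```text
cam [ 0.39875921 -0.11202096  1.30414972]
bay (array([ 0.67338611, -0.06160412]), array([ 85.46187592, 102.79405212]), np.float32(0.10655116)) 332 0.005401607572923589
deck (array([ 0.58991113, -0.07666605]), array([302.20996094, 379.33520508]), np.float32(-0.028022831)) 17370 0.0018246404224061626
deckcorners [[ 0.78373805  0.06906523]
 [ 0.77526913 -0.233026  ]
 [ 0.39627611 -0.2171499 ]
 [ 0.40429439  0.07051317]]
rail L 88 (array([ 0.65029224, -0.01518539]), array([  3.09815979, 162.81570435]), np.float32(0.10720788))
rail R 100 (array([ 0.65766779, -0.11829007]), array([ 14.44776535, 163.55393982]), np.float32(0.10907595))
box ((array([ 0.49023608, -0.09102582]), array([63.42559814, 79.7739563 ]), np.float32(0.023627587)), np.int64(217), np.int64(279), np.float64(0.05008462389584956))
bottle [[0.59872179 0.07155256]]
battery [[ 0.60802404 -0.20903494]]
tape [[ 0.69535343 -0.21241173]]
```

View pics/crop0.png

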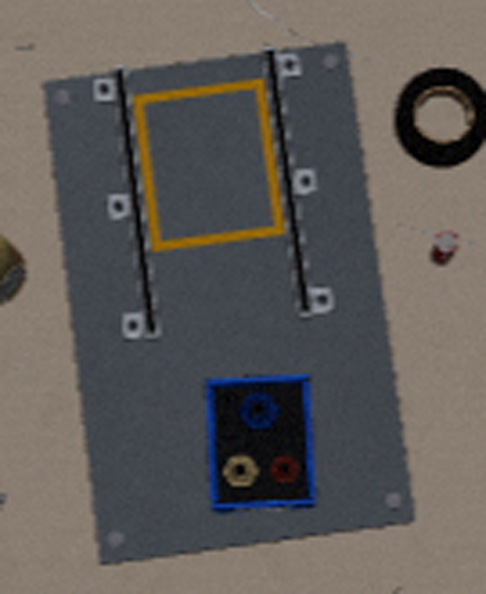

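Positions check out: the bay measures 85×103 mm, and the rail yaw matches the bay at 0.107 rad. The box rim is 63×80 mm at 50 mm height, so in the lane frame the box sits at x≈-105 mm, y≈-10 mm, -0.083 rad. I'll square and centre it with a side push on the apron first, then push it down the lane.

Call:
{"method": "carry_out", "body": {"steps": [[[-0.036, -0.041, 0], 0.7, 0.3], [[-0.072, -0.082, 0], 1.4, 0.3], [[-0.108, -0.123, 0], 2.1, 0.3], [[-0.144, -0.164, 0], 2.8, 0.3], [[-0.18, -0.205, 0], 3.5, 0.3], [[-0.216, -0.246, 0], 4.2, 0.3], [[-0.252, -0.287, 0], 4.9, 0.3], [[-0.288, -0.328, 0], 5.6, 0.3], [[-0.324, -0.369, 0], 6.3, 0.3], [[-0.36, -0.41, 0], 7.05, 0.3]]}}

```text
time: 1.35
tool_pos: [0.3829, 0.0511, 0.2052]
ee_rot: [3.141, -0.0, 1.673]
wrist_force: [0.9, 0.7, -0.5]
width: 0.033
finger_force: 0.0
```

Call:
{"method": "carry_out", "body": {"steps": [[[-0.055, 0.023, 0], 0, 0.3], [[-0.11, 0.046, 0], 0, 0.3], [[-0.165, 0.069, 0], 0, 0.3], [[-0.22, 0.092, 0], 0, 0.3], [[-0.22, 0.092, 0], 0, 0.3], [[-0.22, 0.092, 0.05], 0, 0.3], [[-0.22, 0.092, 0.1], 0, 0.3], [[-0.22, 0.092, 0.14], 0, 0.3], [[-0.22, 0.092, 0.175], 0, 0.3], [[-0.22, 0.092, 0.187], 0, 0.3]]}}

```text
time: 2.6
tool_pos: [0.4952, -0.1541, 0.016]
ee_rot: [-3.137, -0.003, 1.678]
wrist_force: [0.0, -0.9, -0.3]
width: 0.0331
finger_force: 0.0
```

```bash
python3 - <<'E'
from h import *
o=robot.get_obs();print(o["tool_pos"],o["ee_rot"],o["width"],o["wrist_force"])
s=robot.snapshot("side");cv2.imwrite("pics/s1.png",cv2.resize(s["image"][150:310,180:400],None,fx=3.5,fy=3.5)[:,:,::-1])
E
```

```text
[ 0.49523727 -0.15413365  0.01601465] [-3.13718280e+00 -3.01290358e-03  1.67844023e+00] 0.03308092225567069 [ 0.02271423 -0.9192613  -0.29974501]
```

View pics/s1.png

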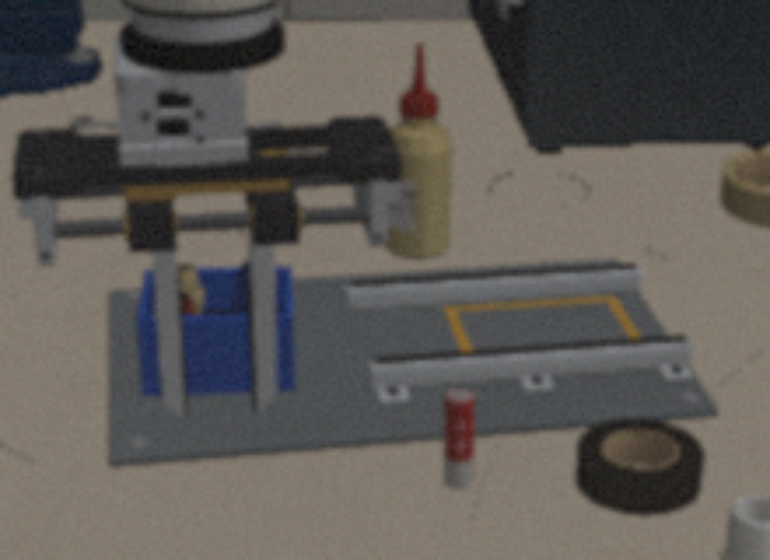

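The picture shows both fingers (feet at about (175,410) and (262,408)) standing just in front of the box's right wall, clear of the battery at (459,437). Next is the side push, 33 mm to the left.

Call:
{"method": "carry_out", "body": {"steps": [[[0.006, 0, 0], 0, 0.3], [[0.012, 0, 0], 0, 0.3], [[0.015, 0, 0], 0, 0.3], [[0.018, 0, 0], 0, 0.3], [[0.021, 0, 0], 0, 0.3], [[0.024, 0, 0], 0, 0.3], [[0.027, 0, 0], 0, 0.3], [[0.03, 0, 0], 0, 0.3], [[0.033, 0, 0], 0, 0.3], [[0.033, 0, 0], 0, 0.3]]}}

```text
time: 3.9
tool_pos: [0.4941, -0.1234, 0.0187]
ee_rot: [3.141, 0.0, 1.678]
wrist_force: [1.6, -2.9, 1.5]
width: 0.0327
finger_force: 1.4
```

```bash
python3 - <<'E'
from h import *
o=robot.get_obs();print(o["tool_pos"],o["ee_rot"],o["wrist_force"])
E
```

```text
[ 0.49407908 -0.1233868   0.01869413] [3.14141921e+00 3.24307529e-04 1.67756719e+00] [ 1.63221935 -2.91682686  1.53467477]
```

Call:
{"method": "carry_out", "body": {"steps": [[[-0.03, 0, 0], 0, 0.3], [[-0.03, 0, -0.04], 0, 0.3], [[-0.03, 0, -0.09], 0.6, 0.3], [[-0.02, 0, -0.13], 1.6, 0.3], [[-0.01, -0.02, -0.13], 2.6, 0.3], [[0.0, -0.04, -0.13], 3.6, 0.3], [[0.01, -0.06, -0.13], 4.6, 0.3], [[0.02, -0.08, -0.13], 5.6, 0.3], [[0.03, -0.1, -0.13], 6.6, 0.3], [[0.042, -0.13, -0.13], 7.6, 0.3]]}}

```text
time: 5.15
tool_pos: [0.3589, -0.0939, 0.1478]
ee_rot: [-3.138, 0.001, 0.346]
wrist_force: [-1.2, -0.4, 0.1]
width: 0.033
finger_force: 0.0
```

Call:
{"method": "carry_out", "body": {"steps": [[[0, 0, 0], 1.0, 0.3], [[0, 0, 0], 1.4, 0.3], [[0, 0, 0], 1.4, 0.3], [[0, 0, 0], 1.4, 0.3]]}}

```text
time: 5.65
tool_pos: [0.36, -0.0949, 0.1481]
ee_rot: [-3.14, 0.001, 0.108]
wrist_force: [-0.5, 0.6, -0.8]
width: 0.033
finger_force: 0.0
```

```bash
cat > look.py <<'E'
from h import *
import sys
o=robot.get_obs();print(o["tool_pos"],o["ee_rot"],o["wrist_force"])
s=robot.snapshot("top"); r=box(s); print(r)
O=np.array([.5938,-.0701]);a=.107;M=np.array([[np.cos(a),np.sin(a)],[-np.sin(a),np.cos(a)]])
print("lane box",M@(r[0][0]-O),r[0][2]-a,"tcp",M@(o["tool_pos"][:2]-O))
cv2.imwrite(f"pics/{sys.argv[1]}.png",cv2.resize(s["image"][165:330,230:365],None,fx=3.6,fy=3.6,interpolation=cv2.INTER_CUBIC)[:,:,::-1])
E
python3 look.py t2
```

```text
[ 0.3599519  -0.09491369  0.14814901] [-3.14031677e+00  8.48290485e-04  1.07975814e-01] [-0.53974215  0.62708034 -0.81314772]
((array([ 0.48644791, -0.08222871]), array([63.27126312, 79.88631439]), np.float32(0.10527262)), np.int64(213), np.int64(277), np.float64(0.04993789944061721))
lane box [-0.10803344 -0.00059458] -0.0017273799 tcp [-0.23516071  0.00030225]
```

View pics/t2.png

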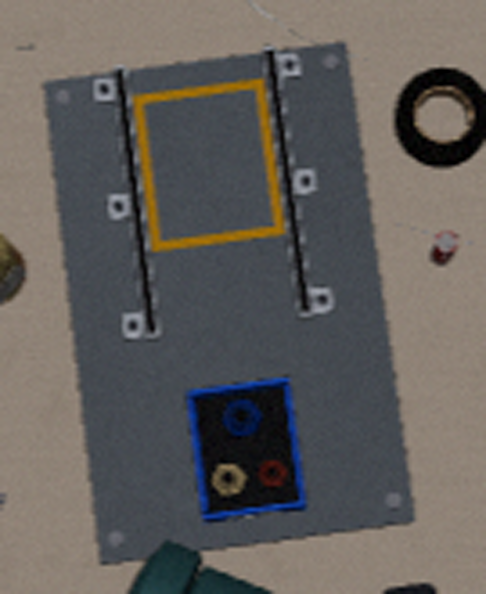

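The box at (247,450) in the crop is now square and on the centreline (lane y -0.6 mm, 0.00 rad), and the tool is lined up behind it. Next I lower behind the label end and push gently.

Call:
{"method": "carry_out", "body": {"steps": [[[0.02, 0, 0.03], 0, 0.3], [[0.045, 0, 0.07], 0, 0.3], [[0.045, 0, 0.11], 0, 0.3], [[0.045, 0, 0.126], 0, 0.3], [[0.045, 0, 0.131], 0, 0.3], [[0.055, 0, 0.131], 0, 0.3], [[0.063, 0, 0.131], 0, 0.3], [[0.068, 0, 0.131], 0, 0.3], [[0.071, 0, 0.131], 0, 0.3], [[0.074, 0, 0.131], 0, 0.3]]}}

```text
time: 6.95
tool_pos: [0.4341, -0.0875, 0.0176]
ee_rot: [-3.142, -0.0, 0.107]
wrist_force: [-0.2, -0.1, 0.0]
width: 0.0329
finger_force: 0.0
```

Call:
{"method": "carry_out", "body": {"steps": [[[0.003, 0, 0], 0, 0.3], [[0.006, 0, 0], 0, 0.3], [[0.009, 0, 0], 0, 0.3], [[0.012, 0, 0], 0, 0.3], [[0.016, 0, 0], 0, 0.3], [[0.02, 0, 0], 0, 0.3], [[0.024, 0, 0], 0, 0.3], [[0.028, 0, 0], 0, 0.3], [[0.032, 0, 0], 0, 0.3], [[0.036, 0, 0], 0, 0.3]]}}

```text
time: 8.2
tool_pos: [0.4675, -0.0839, 0.0174]
ee_rot: [-3.141, 0.005, 0.107]
wrist_force: [-6.1, -0.6, 5.6]
width: 0.033
finger_force: 3.3
```

Call:
{"method": "carry_out", "body": {"steps": [[[0.004, 0, 0], 0, 0.3], [[0.008, 0, 0], 0, 0.3], [[0.012, 0, 0], 0, 0.3], [[0.016, 0, 0], 0, 0.3], [[0.02, 0, 0], 0, 0.3], [[0.024, 0, 0], 0, 0.3], [[0.024, 0, 0], 0, 0.3]]}}

```text
time: 9.07
tool_pos: [0.4922, -0.0813, 0.0174]
ee_rot: [-3.141, 0.003, 0.107]
wrist_force: [-5.1, -0.2, 3.5]
width: 0.0329
finger_force: 2.5
```

```bash
python3 look.py t3; python3 - <<'E'
from h import *
s=robot.snapshot("side");cv2.imwrite("pics/s3.png",cv2.resize(s["image"][150:310,180:400],None,fx=3.5,fy=3.5)[:,:,::-1])
E
```

```text
[ 0.49219572 -0.08128382  0.01737862] [-3.14135505  0.00342421  0.10659301] [-5.06282622 -0.16092103  3.53832741]
((array([ 0.57930859, -0.09001948]), array([10.9219389 , 29.68431091]), np.float32(1.3142486)), np.int64(32), np.int64(38), np.float64(0.05025185476803551))
lane box [-0.01653585 -0.01825793] 1.2072486 tcp [-0.10221759 -0.00026893]
```

View pics/t3.png

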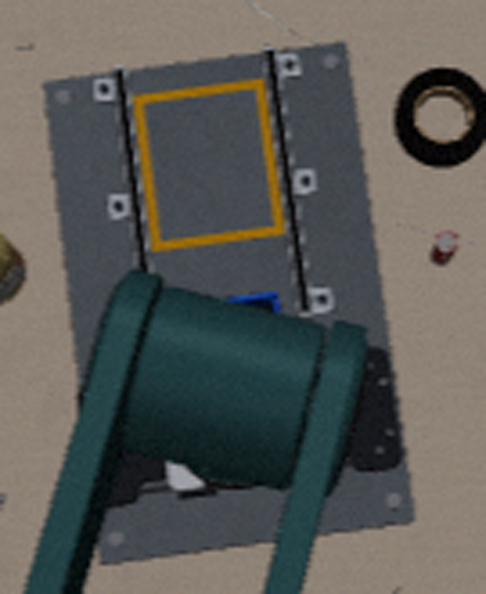

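The top view shows the box's far edge at (252,298), just entering between the rails, with the arm hiding the rest. I'll back off for a clear check before going deeper.

Call:
{"method": "carry_out", "body": {"steps": [[[-0.01, 0, 0], 0, 0.3], [[-0.04, 0, 0], 0, 0.3], [[-0.08, 0, 0], 0, 0.3], [[-0.12, 0, 0], 0, 0.3], [[-0.12, 0, 0], 0, 0.3]]}}

```text
time: 9.8
tool_pos: [0.372, -0.0936, 0.0168]
ee_rot: [-3.141, 0.0, 0.105]
wrist_force: [0.7, 0.3, 0.3]
width: 0.0328
finger_force: 0.0
```

```bash
python3 look.py t4
```

```text
[ 0.37201603 -0.09359271  0.01677582] [-3.14116871e+00  9.05416918e-05  1.04988332e-01] [0.7224836  0.34533529 0.28312836]
((array([ 0.53972168, -0.0766044 ]), array([63.28078079, 80.07211304]), np.float32(0.10527259)), np.int64(214), np.int64(283), np.float64(0.050241323401458815))
lane box [-0.05446369 -0.00069186] -0.0017274097 tcp [-0.2230245   0.00032727]
```

The box holds true at lane x=-54 mm, y=-0.7 mm, 0.00 rad, so I'll push the remaining 134 mm.

Call:
{"method": "carry_out", "body": {"steps": [[[0.04, 0, 0], 0, 0.3], [[0.08, 0, 0], 0, 0.3], [[0.1, 0, 0], 0, 0.3], [[0.11, 0, 0], 0, 0.3], [[0.114, 0, 0], 0, 0.3], [[0.117, 0, 0], 0, 0.3], [[0.12, 0, 0], 0, 0.3], [[0.123, 0, 0], 0, 0.3], [[0.127, 0, 0], 0, 0.3], [[0.131, 0, 0], 0, 0.3]]}}

```text
time: 11.1
tool_pos: [0.5021, -0.0803, 0.0175]
ee_rot: [-3.141, 0.005, 0.106]
wrist_force: [-6.6, -0.0, 4.0]
width: 0.0332
finger_force: 3.0
```

Call:
{"method": "carry_out", "body": {"steps": [[[0.004, 0, 0], 0, 0.3], [[0.008, 0, 0], 0, 0.3], [[0.012, 0, 0], 0, 0.3], [[0.016, 0, 0], 0, 0.3], [[0.02, 0, 0], 0, 0.3], [[0.024, 0, 0], 0, 0.3], [[0.028, 0, 0], 0, 0.3], [[0.032, 0, 0], 0, 0.3], [[0.036, 0, 0], 0, 0.3], [[0.04, 0, 0], 0, 0.3]]}}

```text
time: 12.35
tool_pos: [0.5419, -0.076, 0.0175]
ee_rot: [-3.141, 0.005, 0.106]
wrist_force: [-6.2, -1.5, 4.5]
width: 0.033
finger_force: 2.9
```

Call:
{"method": "carry_out", "body": {"steps": [[[0.004, 0, 0], 0, 0.3], [[0.008, 0, 0], 0, 0.3], [[0.012, 0, 0], 0, 0.3], [[0.016, 0, 0], 0, 0.3], [[0.02, 0, 0], 0, 0.3], [[0.024, 0, 0], 0, 0.3], [[0.028, 0, 0], 0, 0.3], [[0.032, 0, 0], 0, 0.3], [[0.036, 0, 0], 0, 0.3], [[0.04, 0, 0], 0, 0.3]]}}

```text
time: 13.6
tool_pos: [0.5817, -0.0718, 0.0175]
ee_rot: [-3.141, 0.005, 0.106]
wrist_force: [-6.0, -0.1, 4.3]
width: 0.0324
finger_force: 2.9
```

```bash
python3 look.py t5
```

```text
[ 0.58171537 -0.07183968  0.01749461] [-3.14132378  0.00478386  0.10612564] [-5.95380203 -0.09008909  4.29960169]
((array([0., 0.]), array([0., 0.]), np.float32(0.0)), np.int64(0), np.int64(1), np.float64(nan))
lane box [-0.58291764  0.13311453] -0.107 tcp [-0.01220131 -0.00043914]
  return _methods._mean(a, axis=axis, dtype=dtype,
  ret = ret.dtype.type(ret / rcount)
```

View pics/t5.png

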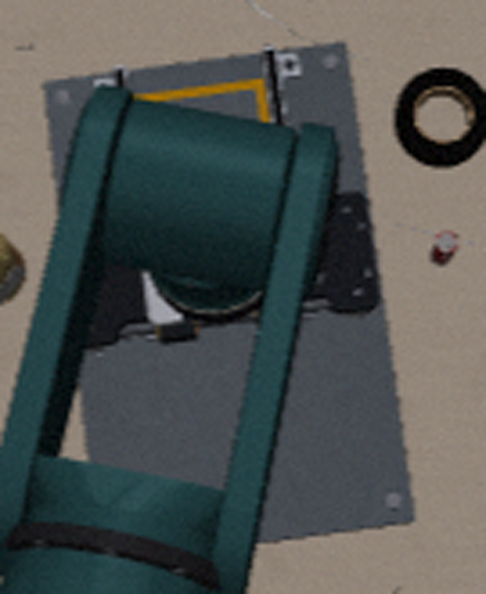

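The arm covers the box, with the bay's far border visible at (205,90); the tool is still on the centreline (lane y -0.4 mm) and the force is a steady 6 N. There are 44 mm left, then I back straight out.

Call:
{"method": "carry_out", "body": {"steps": [[[0.005, 0, 0], 0, 0.3], [[0.01, 0, 0], 0, 0.3], [[0.015, 0, 0], 0, 0.3], [[0.02, 0, 0], 0, 0.3], [[0.025, 0, 0], 0, 0.3], [[0.03, 0, 0], 0, 0.3], [[0.035, 0, 0], 0, 0.3], [[0.039, 0, 0], 0, 0.3], [[0.042, 0, 0], 0, 0.3], [[0.044, 0, 0], 0, 0.3]]}}

```text
time: 14.9
tool_pos: [0.6259, -0.0671, 0.0175]
ee_rot: [-3.141, 0.004, 0.106]
wrist_force: [-5.9, -0.3, 3.9]
width: 0.0332
finger_force: 2.8
```

Call:
{"method": "carry_out", "body": {"steps": [[[0, 0, 0], 0, 0.3], [[-0.01, 0, 0], 0, 0.3], [[-0.04, 0, 0], 0, 0.3], [[-0.08, 0, 0], 0, 0.3], [[-0.12, 0, 0], 0, 0.3], [[-0.16, 0, -0.03], 0, 0.3], [[-0.2, 0, -0.08], 0, 0.3], [[-0.24, 0, -0.1], 0, 0.3], [[-0.25, 0, -0.1], 0, 0.3], [[-0.25, 0, -0.1], 0, 0.3]]}}

```text
time: 16.15
tool_pos: [0.379, -0.0933, 0.1168]
ee_rot: [-3.141, -0.001, 0.106]
wrist_force: [1.2, 0.1, -0.3]
width: 0.0328
finger_force: 0.0
```

```bash
python3 look.py t6
```

```text
[ 0.37898825 -0.09328695  0.11679905] [-3.14144323e+00 -9.06910844e-04  1.05815145e-01] [ 1.2358688   0.11569109 -0.27825984]
((array([ 0.67277081, -0.06239457]), array([63.44960785, 80.52289581]), np.float32(0.1083326)), np.int64(195), np.int64(297), np.float64(0.04959711378453289))
lane box [ 0.07934208 -0.0007724 ] 0.001332596 tcp [-2.16059502e-01 -1.13321864e-04]
```

View pics/t6.png

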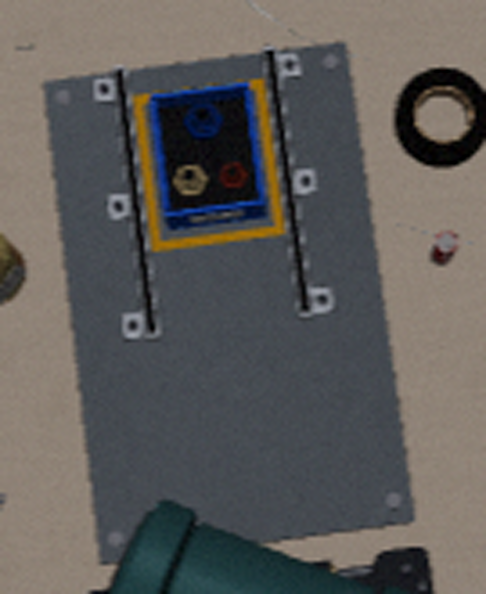

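The box sits at (207,157), inside the yellow border, at lane x=79 mm, y=-0.8 mm and square; the robot is clear.

```bash
python3 -c "
from bench import robot
print(robot.close_job())"
```

```text
the job is handed in; nothing more can be done
None
```

I handed the job in with the kit box square in the bay, about 1 mm from its centre by the last camera measurement, at about 16 s; no verdict came back.

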